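# Hang the sanding board on the empty peg

## Task

At the model maker's desk, take the tall sanding board with the round eye out of the slotted rack and hang it by its eye on the empty peg, well clear of the post. Let go of it there, then push it back along the peg until it lies against the post, and leave it hanging straight and still. Leave everything else on the desk in its place.

Things in the scene. Friction and masses are not known exactly. Their poses are not given: they have to be found in the camera images.
- board: Sanding board: a flat plywood plate 84 mm wide (its x), 10 mm thick (its y), 145 mm tall (its z), about 90 g, one face half covered with grey abrasive. Standing in the rack at first. Origin: middle of its lower edge. A round eye of 24 mm diameter goes through it along y; 28 mm of solid wood lies above the eye.
- board_eye (a point): Centre of the eye, 105 mm above the board's lower edge, 40 mm below its top edge, midway in width and thickness. Axes as the board's.
- rack: Fixed wooden rack, 104 mm (x) by 94 mm (y), 45 mm high, with two slots along its x, centred 27 mm to its -y and +y side, each 14 mm wide, 88 mm long, with a floor 10 mm above the desk. The board with the eye stands in the -y slot. Origin: centre of its underside, on the desk.
- short_board: Another sanding board without an eye, 84 x 10 x 78 mm, standing in the rack's +y slot, 54 mm from the first; stays there. Origin: middle of its lower edge.
- stand: Fixed stand with the empty peg: steel base 100 (x) x 130 (y) x 14 mm, aluminium post 36 mm wide and 205 mm high (top), and one level steel peg of 10 mm diameter at 180 mm height that points along the stand's -y. Origin: centre of the base's underside, on the desk.
- stand_root (a point): Middle of the peg's root, on the post's face, 180 mm above the desk. Axes as the stand's: -y runs out along the peg, z up. When the board lies against the post, its eye centre is 5 mm out along -y and 7 mm below this point (the eye's upper edge rests on the peg).
- stand_tip (a point): Outer end of the peg, 92 mm out from the root; the peg ends in a ball of 14 mm diameter, so the eye has 5 mm to spare all round it and 7 mm round the peg. The peg is not slippery: a board pushed only above the peg tips and swings back about 10 mm short of the post when let go; pushed with the fingers astride the peg, reaching some 25 mm below its axis (a few newtons), it slides home flat.
- stand_used: A second fixed stand of the same build, whose peg already carries a dark steel square (blade 60 mm wide, about 125 mm tall, wooden stock at its foot); not to be used. It may be the nearer or the farther of the two. Origin: centre of the base's underside.
- jar_a: Small paint jar, 32 mm diameter, 45 mm high, loose. Origin: centre of its underside.
- jar_b: Another paint jar of the same size, loose. Origin: centre of its underside.
- driver: Screwdriver 150 mm long lying on the desk, loose. Origin: underside, along its length is x.
- mouse: Computer mouse, about 100 x 60 x 34 mm, loose. Origin: underside.
- model: Half-built model spacecraft on a round foot, about 110 x 105 mm, 83 mm high, loose. Origin: centre of its foot's underside.
- cup: Ceramic cup, 76 mm diameter, with brushes and tools in it to 190 mm height, loose. Origin: centre of its underside.
Things that resemble listed ones, but are neither listed nor needed, are in the scene too. What is shaped like the board but pink is not meant. What is shaped like the stand but orange is not meant.

How it is judged:
On the way, in this order (a step that is already met when the one before it is completed fails the run):
1. the board hangs by its eye on the empty peg, let go of, clear of the post (x of board_eye in the frame of stand_root between -0.009 and 0.009 m and z of board_eye in the frame of stand_root between -0.012 and -0.003 m and angle between board's own z axis and vertical below 0.3 rad and y of board_eye in the frame of stand_root between -0.086 and -0.016 m and contact force between board and the arm below 0.05 N and contact force between board and the fingers below 0.05 N), for 0.1 s.
2. the board has been pushed along the peg to the post (x of board_eye in the frame of stand_root between -0.009 and 0.009 m and z of board_eye in the frame of stand_root between -0.012 and -0.003 m and angle between board's own z axis and vertical below 0.3 rad and y of board_eye in the frame of stand_root above -0.011 m), for 0.1 s.
At the end, for the whole second after the job is handed in: The board hangs at rest by its eye on the empty peg, against the post (gap under 6 mm), upright within 0.25 rad and facing the post squarely within 0.25 rad; the eye rests on the peg (its centre 3 to 12 mm below the peg's axis and within 9 mm to either side) (x of board_eye in the frame of stand_root between -0.009 and 0.009 m and z of board_eye in the frame of stand_root between -0.012 and -0.003 m and y of board_eye in the frame of stand_root above -0.011 m and angle between board's own z axis and vertical below 0.25 rad and angle between the y axis of board and the y axis of stand, either way round below 0.25 rad and linear speed of board below 0.02 m/s and angular speed of board below 0.2 rad/s); the robot touches nothing.
It fails at once if the short sanding board shifted by more than 25 mm (distance of short_board from where it was at the start of the episode above 0.025 m).
It fails at once if a paint jar shifted by more than 25 mm (distance of any of jar_a, jar_b from where it was at the start of the episode above 0.025 m).
It fails at once if the screwdriver or the mouse shifted by more than 25 mm (distance of any of driver, mouse from where it was at the start of the episode above 0.025 m).
It fails at once if the model shifted by more than 25 mm (distance of model from where it was at the start of the episode above 0.025 m).
It fails at once if the cup shifted by more than 25 mm (distance of cup from where it was at the start of the episode above 0.025 m).
It also fails if it takes over 58 s, if anything falls off the work surface, if the arm or the gripper's body presses on something with over 40 N, if the wrist force passes 120 N, or if a joint passes its speed limit or range.

## Robot

A 6-joint arm with a two-finger parallel gripper is mounted at the origin on the work surface. World frame = base frame: x ahead of the robot, y to its left, z up, the work surface at z = 0. Lengths are in m, angles in rad, forces in N, time in s.
With the tool pointing down it reaches from about 0.35 to 0.725 m from the base axis. Payload 6 kg.
Tool frame: the origin (TCP) lies between the finger pads; the fingertips stand 11 mm ahead of it and the grasp point (between the pads) lies 8 mm behind it; z points along the fingers, y is the line along which they close (so a half turn about z gives the same grasp; the last joint's range is limited). The gripper opens to 85 mm and grips with 20 to 120 N. Pads are 22 mm wide; open, the fingers measure 114 mm over their backs; the gripper's body (76 mm by 85 mm) begins 54 mm behind the grasp point. The pads swing forward as they close: fully open they stand 13 mm farther back than shut.
Start: joints at [-0.859, 0.04, 0.085, 0, -1.615, -0.334], TCP at [0.221, -0.558, 0.242] pointing down, gripper open.
Joint ranges: [-2.56, 2.56], [-1.29, 2.01], [-1.08, 1.49], [-3.29, 1.98], [-2.81, -0.18], [-2.99, 2.99]. Speed limits (rad/s): [2.57, 2.57, 3.01, 3.14, 3.14, 3.14].

## Interface

Orientations are given as a 3x3 rotation matrix whose columns are the frame's x, y, z axes.
In Python, from bench import r gives the robot as it stands. The module is installed in compiled form; this text tells all that it offers. Calls block until the motion is done:
- r.move_pose(position, orientation): joint-space move of the TCP to a pose.
- r.line_to(position, rotation=None, rate=0.15, threshold=None): straight line of the TCP; rotation=None keeps the orientation; rate is the mean speed in m/s. With threshold (N) it stops when the force on the tool has changed by that much, and returns True; else False.
- r.move_joints(angles): joint-space move.
- r.gripper_open() and r.grasp(): open the fingers fully, or close them until they stop; the grip force is fixed at half the most.
- r.pause(seconds).
- r.inverse_kinematics(position, orientation): joint angles nearest the present ones, or None.
- r.state(): the state.
- r.camera(name): name is "scene" or "top" or "wrist"; returns (picture, depth): 480x640x3 uint8, red, green, blue; 480x640 float32, m along the optical axis (not along the pixel's ray), 0 where there is no reading.
- r.get_calibration(name): a dict with "intrinsics" (3x3 intrinsics, pixels), "position" and "orientation" of the camera in the world; the wrist camera has in their place "hand_eye" (4x4, takes a point from camera to tool coordinates, whose origin is the TCP and whose axes are the flange's). Camera axes: x right, y down, z forward; pixel columns grow to the right and rows downward; lengths in m; the calibration is good to about 2 mm. A picture is of the moment at which its call begins: read the wrist's pose just before it. get_calibration takes no time and is no camera call.
A pose or a line that the arm cannot do raises r.MotionError and nothing moves.
- r.hand_in(): hands the job in; it is judged then, once.
The state is a dict: "time": time; "q": joint angles; "qvel": joint speeds; "joint_torque": joint torques, N m; "tcp_pos": TCP position; "eef_rot": TCP orientation; "wrist_force": force on the tool from outside, world axes, zero at the start; "ft_torque": the same for the moment, N m; "opening": finger opening in m; "finger_force": force on a finger pad.
Only numpy, scipy, OpenCV 4.12 (cv2) and the standard library are available. Lean on these libraries where they do the work, as an engineer would, in place of code of your own. Each camera call takes 0.05 s, during which the arm holds its last target. There are 200 camera calls.

## Working session

There is one attempt and no reset: what is moved stays moved. The work goes in short steps, each a Python script; the robot and the scene stay as the last script left them, time stands still between calls to the robot, and variables do not carry over. Pictures are saved under pics/ and viewed, at most 10 in all, crops included, and the job is handed in when it is done.

```bash
mkdir -p pics
cat > h.py <<'E'
import numpy as np, cv2
from bench import r
def cloud(name):
    c=r.get_calibration(name); s=r.state(); im,d=r.camera(name)
    K=np.array(c["intrinsics"])
    if "hand_eye" in c:
        T=np.eye(4);T[:3,:3]=s["eef_rot"];T[:3,3]=s["tcp_pos"];T=T@np.array(c["hand_eye"]);R,t=T[:3,:3],T[:3,3]
    else: R,t=np.array(c["orientation"]),np.array(c["position"])
    v,u=np.mgrid[:480,:640]
    P=np.stack([(u-K[0,2])/K[0,0]*d,(v-K[1,2])/K[1,1]*d,d],-1)@R.T+t
    P[d==0]=np.nan
    return im,P
def save(n,im): cv2.imwrite(f"pics/{n}.png",im[...,::-1])
E
python3 - <<'E'
from h import *
for n in("scene","top"):
    im,P=cloud(n); save(n,im); np.savez(n,im=im,P=P); c=r.get_calibration(n); print(n,c["position"],np.round(c["orientation"],2).tolist())
print(r.state()["time"],np.round(r.state()["eef_rot"],3).tolist(),r.get_calibration("wrist")["hand_eye"])
E
```

```text
scene [ 1.29510443 -0.09255513  0.85938947] [[0.12, 0.66, -0.74], [0.99, -0.09, 0.08], [-0.01, -0.75, -0.67]]
top [0.3454245  0.00149824 1.28715   ] [[-0.01, -0.99, 0.1], [-1.0, 0.01, -0.0], [0.0, -0.1, -0.99]]
0.1 [[-0.929, -0.369, -0.001], [-0.369, 0.929, 0.001], [0.0, 0.002, -1.0]] [[ 1.16231137e-04 -9.46662181e-01 -3.22227717e-01  8.30201075e-02]
 [ 9.99999817e-01  3.01354873e-04 -5.24629436e-04  6.75518376e-04]
 [ 5.93751739e-04 -3.22227597e-01  9.46662043e-01 -1.30961818e-01]
 [ 0.00000000e+00  0.00000000e+00  0.00000000e+00  1.00000000e+00]]
```

View pics/scene.png

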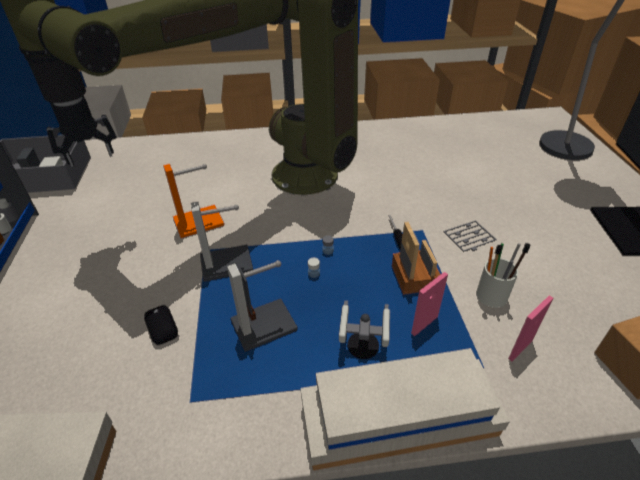

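View pics/top.png

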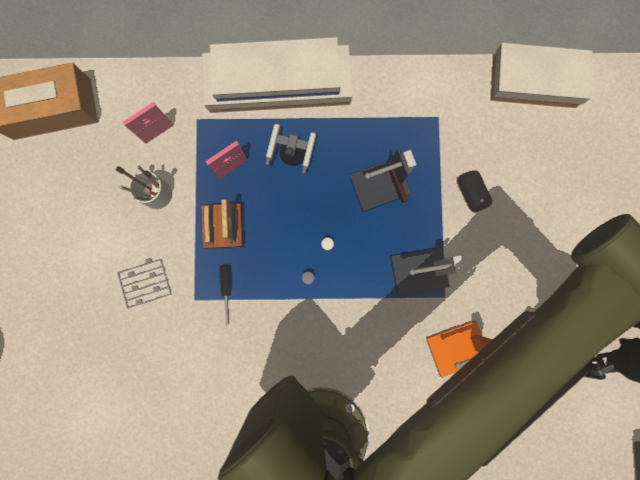

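Board candidates (top view):
- tall board in the rack at (228,222)
- short board at (208,222)
- pink plates at (228,160) and (148,122)

Stand candidates (top view):
- stand at (425,268), which looks empty
- stand at (380,180), with the wooden stock visible, so it is in use
- orange stand at (457,350)

I choose the tall rack board and the stand at (425,268), and will check both in a crop.

Run:
```python
import numpy as np,cv2
S=np.load("scene.npz");T=np.load("top.npz")
f=lambda im,x,y,w,h:cv2.resize(im[y:y+h,x:x+w],(400,300),interpolation=cv2.INTER_CUBIC)
m=np.vstack([np.hstack([f(S["im"],370,200,120,90),f(S["im"],180,190,140,105+45)]),np.hstack([f(T["im"],190,190,80,60),f(T["im"],340,140,160,160)])])
cv2.imwrite("pics/crop.png",m[...,::-1])
P=T["P"]
def reg(x0,x1,y0,y1,z0,z1):
    Q=P[y0:y1,x0:x1].reshape(-1,3);Q=Q[(Q[:,2]>z0)&(Q[:,2]<z1)];
    (c,s,a)=cv2.minAreaRect((Q[:,:2]*1000).astype(np.float32));print(len(Q),np.round(c),np.round(s),a,np.round(np.median(Q,0),3));print(np.round(cv2.boxPoints((c,s,a))).tolist())
print("tall");reg(195,250,195,255,.125,.2)
print("short");reg(195,250,195,255,.07,.11)
print("rack");reg(195,250,195,255,.03,.05)
print("postTop");reg(385,480,240,300,.195,.22)
print("peg");reg(385,480,240,300,.165,.195)
print("base");reg(385,480,240,300,.009,.02)
Q=P[240:300,385:480];
for n,(x0,x1,y0,y1) in dict(usedstand=(340,430,140,220),model=(260,320,120,175),jars=(295,345,230,290),pink=(200,250,140,180),driver=(215,235,260,330),cup=(110,165,160,205),orange=(420,500,315,385)).items():
    print(n);reg(x0,x1,y0,y1,.008,.3)
```

```text
tall
256 [509. 210.] [84. 11.] 2.8502087593078613 [0.507 0.208 0.152]
[[467.0, 214.0], [468.0, 203.0], [551.0, 207.0], [550.0, 218.0]]
short
331 [508. 237.] [84. 66.] 2.249364137649536 [0.506 0.259 0.086]
[[465.0, 268.0], [467.0, 203.0], [552.0, 206.0], [549.0, 271.0]]
rack
989 [509. 237.] [105.  96.] 2.7536020278930664 [0.501 0.241 0.043]
[[454.0, 283.0], [458.0, 187.0], [563.0, 192.0], [559.0, 288.0]]
postTop
159 [ 401. -290.] [36. 19.] 8.99865436553955 [ 0.4   -0.289  0.203]
[[381.0, -283.0], [384.0, -302.0], [420.0, -296.0], [417.0, -277.0]]
peg
261 [ 391. -237.] [35. 93.] 9.884190559387207 [ 0.393 -0.246  0.183]
[[366.0, -194.0], [382.0, -285.0], [416.0, -279.0], [401.0, -188.0]]
base
1647 [ 396. -245.] [104. 130.] 8.708660125732422 [ 0.387 -0.24   0.013]
[[334.0, -189.0], [354.0, -318.0], [457.0, -302.0], [437.0, -173.0]]
usedstand
2342 [ 583. -170.] [169. 144.] 20.2280330657959 [ 0.609 -0.162  0.015]
[[478.0, -132.0], [528.0, -267.0], [687.0, -209.0], [637.0, -73.0]]
model
993 [687.  69.] [104. 101.] 75.56282806396484 [0.696 0.067 0.075]
[[625.0, 31.0], [723.0, 6.0], [749.0, 107.0], [651.0, 132.0]]
jars
268 [420.   5.] [ 29. 124.] 59.78443908691406 [ 0.446 -0.005  0.043]
[[359.0, 24.0], [466.0, -39.0], [481.0, -13.0], [374.0, 49.0]]
pink
782 [676. 225.] [67. 99.] 19.01314926147461 [0.657 0.217 0.094]
[[628.0, 261.0], [661.0, 168.0], [724.0, 190.0], [692.0, 283.0]]
driver
390 [339. 231.] [149.  26.] 2.2994744777679443 [0.368 0.23  0.02 ]
[[265.0, 241.0], [266.0, 216.0], [414.0, 222.0], [413.0, 247.0]]
cup
1032 [593. 408.] [77. 73.] 87.78907775878906 [0.601 0.417 0.084]
[[555.0, 371.0], [628.0, 368.0], [631.0, 445.0], [558.0, 448.0]]
orange
1936 [ 205. -333.] [101. 130.] 18.740400314331055 [ 0.212 -0.323  0.013]
[[137.0, -288.0], [178.0, -411.0], [274.0, -379.0], [232.0, -255.0]]
```

View pics/crop.png

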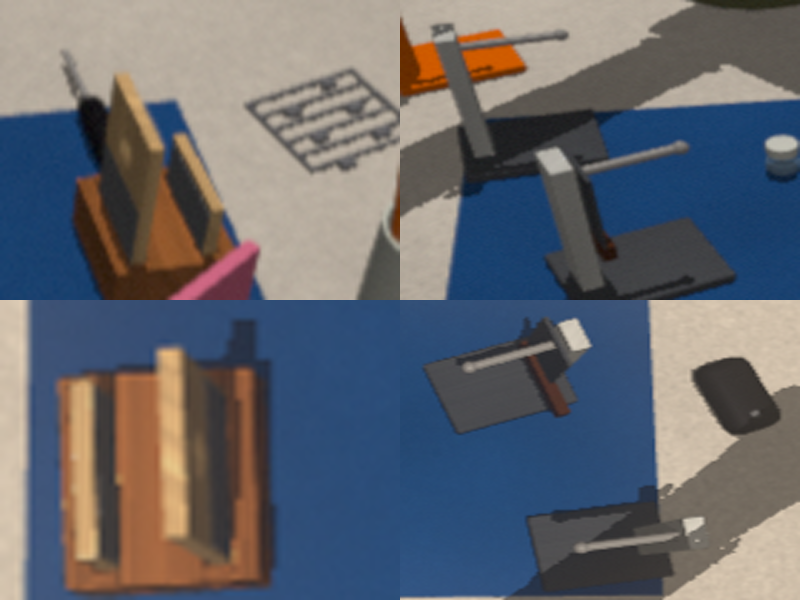

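The crop confirms it: the tall wooden board with the eye stands in the rack's right slot (top row, left tile), and the upper-left stand in the scene tile (top 425,268) has a bare peg. Next I check reach, then look at the stand and the board from close by.

```bash
cat >> h.py <<'E'
def R_(ang,tilt=0,yaw=0):
    """tool y at ang (deg) from world y about z; tilt forward about tool y; then world yaw"""
    from scipy.spatial.transform import Rotation as Q
    b=np.array([[-1,0,0],[0,1,0],[0,0,-1.]])
    return (Q.from_euler('z',ang+yaw,degrees=True)*Q.from_euler('y',-tilt,degrees=True)).as_matrix()@b
def rect(P,m):
    Q=P[m]; c,s,a=cv2.minAreaRect((Q[:,:2]*1000).astype(np.float32)); return len(Q),np.round(c,1),np.round(s,1),round(a,1),np.round(np.median(Q[:,2]),4)
E
python3 - <<'E'
from h import *
for t in range(-90,91,15):
    print(t,[r.inverse_kinematics([.39,y,.155],R_(9,t)) is not None for y in(-.19,-.23,-.27)],R_(9,t)[:,2].round(2))
r.move_pose([.385,-.23,.36],R_(9))
im,P=cloud("wrist"); save("w1",im); np.savez("w1",im=im,P=P)
print(r.state()["q"].round(2))
x,y,z=P[...,0],P[...,1],P[...,2]
with np.errstate(all='ignore'):
    box=(abs(x-.39)<.06)&(y<-.15)&(y>-.33)
    print("post",rect(P,box&(z>.198)&(z<.22)))
    pg=box&(z>.165)&(z<.195)
for a in np.arange(-.29,-.17,.008):
    m=pg&(y>a)&(y<a+.008)&(abs(x-.39)<.03)
    if m.sum()>3: print(round(a+.004,3),m.sum(),np.round(x[m].mean(),4),np.round([x[m].min(),x[m].max(),z[m].max()],4))
r.move_pose([.509,.21,.30],R_(2.8))
im,P=cloud("wrist"); save("w2",im); x,y,z=P[...,0],P[...,1],P[...,2]
with np.errstate(all='ignore'): print("board",rect(P,(abs(x-.51)<.07)&(abs(y-.21)<.03)&(z>.145)&(z<.17)))
print(r.state()["time"],r.state()["q"].round(2),r.state()["tcp_pos"])
E
```

```text
-90 [True, True, True] [-0.99 -0.16 -0.  ]
-75 [True, True, True] [-0.95 -0.15 -0.26]
-60 [True, True, True] [-0.86 -0.14 -0.5 ]
-45 [True, True, True] [-0.7  -0.11 -0.71]
-30 [True, True, True] [-0.49 -0.08 -0.87]
-15 [True, True, True] [-0.26 -0.04 -0.97]
0 [True, True, True] [ 0.  0. -1.]
15 [True, True, True] [ 0.26  0.04 -0.97]
30 [True, True, True] [ 0.49  0.08 -0.87]
45 [True, True, True] [ 0.7   0.11 -0.71]
60 [True, True, True] [ 0.86  0.14 -0.5 ]
75 [True, True, True] [ 0.95  0.15 -0.26]
90 [True, True, True] [ 0.99  0.16 -0.  ]
[-0.09 -0.31 -0.02 -0.   -1.87 -1.33]
post (805, array([ 401.1, -291.3]), array([35.6, 18.3]), 9.0, np.float64(0.2043))
-0.286 135 0.3891 [0.3825 0.4032 0.1945]
-0.278 154 0.4033 [0.3939 0.4173 0.1948]
-0.27 92 0.3974 [0.3926 0.4036 0.1859]
-0.262 94 0.3963 [0.3915 0.4023 0.1864]
-0.254 92 0.3949 [0.3903 0.401  0.1856]
-0.246 95 0.3937 [0.3892 0.3996 0.1857]
-0.238 92 0.3925 [0.3878 0.3984 0.1864]
-0.23 94 0.3911 [0.3867 0.3971 0.1855]
-0.222 92 0.39 [0.3854 0.3958 0.1856]
-0.214 94 0.3885 [0.384  0.3946 0.1859]
-0.206 96 0.3872 [0.3813 0.3934 0.186 ]
-0.198 114 0.3861 [0.3803 0.3935 0.1874]
-0.19 11 0.3862 [0.3835 0.3889 0.1848]
board (1097, array([510.9, 208.7]), array([84.3,  9.5]), 2.9, np.float64(0.1544))
3.3167 [ 0.75 -0.08  0.07  0.   -1.72 -2.28] [0.50930758 0.20904433 0.30052969]
```

View pics/w1.png

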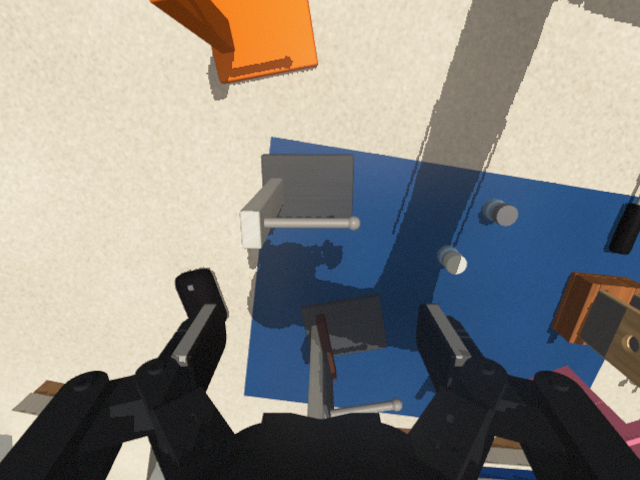

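The picture shows the empty stand at (250,225) with its bare peg running to the ball at (355,223). The used stand is below it at (345,330). I now pick the board and carry it to a point in front of the tip.

```bash
cat >> h.py <<'E'
ROOT=np.array([.3995,-.2815,.1805]); D=np.array([-.158,.9874,0]); XS=np.array([.9874,.158,0])
E
python3 - <<'E'
from h import *
r.line_to([.5105,.2088,.142],R_(2.9),rate=.12)
r.grasp(); s=r.state(); print(s["opening"],s["finger_force"],s["time"])
r.line_to([.5105,.2088,.29],rate=.12)
r.move_pose(ROOT+.15*D+[0,0,.027],R_(9.1))
im,P=cloud("wrist"); save("w3",im)
x=(P-ROOT)@XS; y=(P-ROOT)@D; z=P[...,2]
with np.errstate(all='ignore'): m=(abs(x)<.07)&(abs(y-.15)<.03)&(z>.17)&(z<.24)
for a in np.arange(-.05,.05,.01):
    k=m&(x>a)&(x<a+.01)
    if k.sum(): print(round(a+.005,3),k.sum(),np.percentile(z[k],95).round(4),y[k].min().round(4),y[k].max().round(4))
print(x[m].min(),x[m].max(),r.state()["time"],r.state()["opening"])
im,P=cloud("scene"); f=cv2.resize(im[180:330,180:380],(800,600)); save("s3",f)
E
```

```text
0.009055512475855808 60.46716570854187 5.4667
-0.045 813 0.2202 0.1458 0.1558
-0.035 635 0.221 0.146 0.1557
-0.025 602 0.221 0.1459 0.1558
-0.015 2044 0.2388 0.1328 0.1691
-0.005 2120 0.2383 0.1249 0.1768
0.005 708 0.2372 0.1448 0.1569
0.015 456 0.2331 0.1449 0.1569
0.025 405 0.2208 0.1462 0.1555
0.035 379 0.2209 0.1461 0.1556
0.045 122 0.2207 0.1461 0.1557
-0.04178798609745059 0.043880998185298996 8.3083 0.008600609332873198
```

View pics/s3.png

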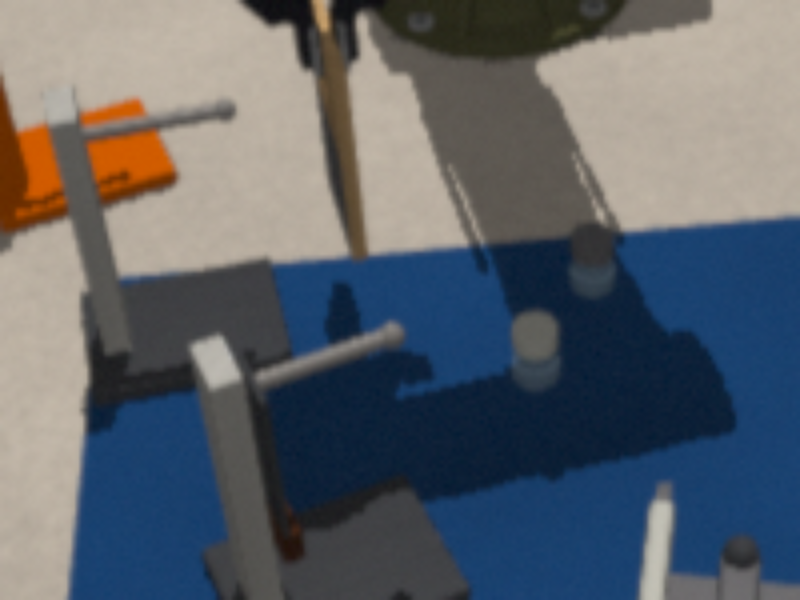

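View pics/w3.png

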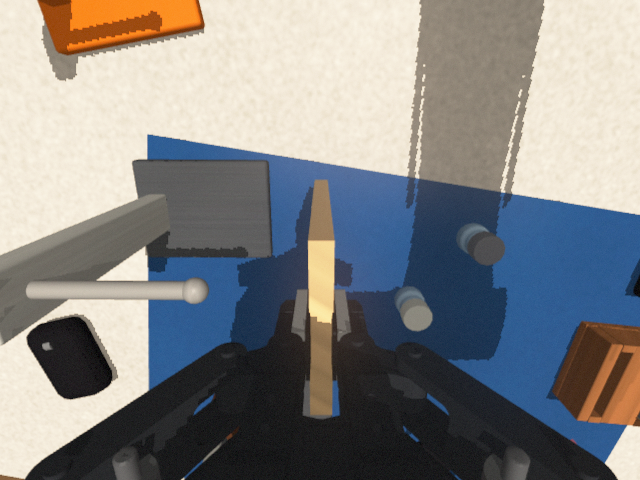

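The board hangs square in the grip: its top is at z 0.221, it is centred within 1 mm, and the ball is at (195,290) level with the eye line. I'll insert it, lower it, release it and back straight off.

Run:
```python
from h import *
b=ROOT-.001*XS+[0,0,.027]
print(r.line_to(b+.067*D,rate=.06,threshold=5), r.state()["tcp_pos"]-b)
print(r.line_to(b+.067*D-[0,0,.0085],rate=.02,threshold=2.5),r.state()["tcp_pos"]-b,r.state()["wrist_force"])
```

```text
False [-1.05512444e-02  6.63720534e-02  5.70182558e-05]
True [-0.01056408  0.06628575 -0.00752996] [0.30959245 0.62971324 3.78878774]
```

Run:
```python
from h import *
r.gripper_open(); r.pause(.3)
p=r.state()["tcp_pos"]
r.line_to(p+[0,0,.09],rate=.15); r.grasp()
im,P=cloud("wrist"); save("w4",im)
x=(P-ROOT)@XS; y=(P-ROOT)@D; z=P[...,2]
with np.errstate(all='ignore'): m=(abs(x)<.06)&(y>.02)&(y<.1)&(z>.2)&(z<.225)
for a in np.arange(-.05,.05,.02):
    k=m&(x>a)&(x<a+.02)
    if k.sum(): print(round(a+.01,3),k.sum(),np.median(z[k]).round(4),y[k].min().round(4),y[k].max().round(4))
print(r.state()["time"])
```

```text
-0.04 378 0.2111 0.0628 0.0726
-0.02 454 0.2117 0.0628 0.0726
-0.0 420 0.2124 0.0627 0.0722
0.02 272 0.213 0.0626 0.0723
12.8917
```

View pics/w4.png

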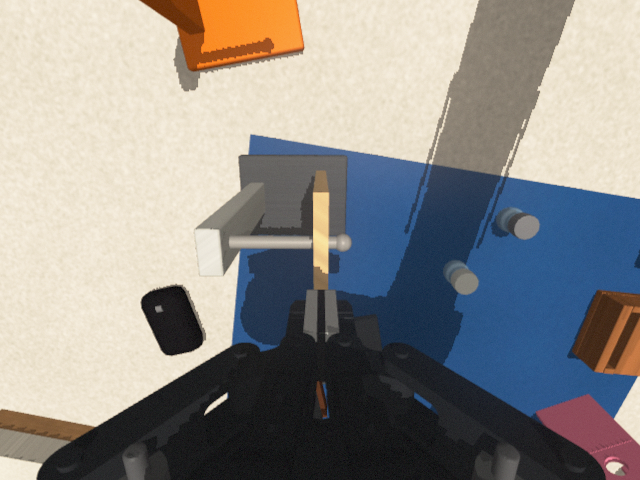

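The board hangs free and square, about 67 mm out from the root. It shows at (322,240) with the ball at (343,243). 

Fully open fingers would pass outside the board. So I'll push with closed fingers slanting in from the robot's side, tips leading, about 33 mm under the peg on its centreline. First I check clearance to the orange stand and the IK.

```bash
cat >> h.py <<'E'
def push(s,tilt=62,lead=10,px=0,pz=-.033,back=0,up=0):
    t,l=np.deg2rad([tilt,lead]); Z=np.array([0,0,1.])
    u=np.sin(t)*XS-np.cos(t)*Z
    z=np.cos(l)*u-np.sin(l)*D; x=np.cos(l)*D+np.sin(l)*u
    tip=ROOT+s*D+px*XS+(pz+up)*Z
    return tip-(.011+back)*z, np.c_[x,np.cross(z,x),z]
E
python3 - <<'E'
from h import *
T=np.load("top.npz")["P"][315:385,420:500].reshape(-1,3); T=T[(T[:,2]>.1)&(T[:,2]<.22)]
print("orange",T.min(0).round(3),T.max(0).round(3))
for t in(55,62):
  for a in(dict(s=.16,back=.09,up=.06),dict(s=.1,back=.09),dict(s=.1),dict(s=.02)):
    p,R=push(tilt=t,**a); q=r.inverse_kinematics(p,R); print(t,a,p.round(3),(p-.25*R[:,2]).round(3),None if q is None else np.round(q,2))
print(r.state()["q"].round(2))
E
```

```text
orange [ 0.184 -0.378  0.101] [ 0.238 -0.279  0.188]
55 {'s': 0.16, 'back': 0.09, 'up': 0.06} [ 0.291 -0.119  0.265] [ 0.085 -0.108  0.406] None
55 {'s': 0.1, 'back': 0.09} [ 0.3   -0.178  0.205] [ 0.094 -0.167  0.346] None
55 {'s': 0.1} [ 0.375 -0.182  0.154] [ 0.169 -0.171  0.295] None
55 {'s': 0.02} [ 0.387 -0.261  0.154] [ 0.181 -0.25   0.295] [-0.42 -1.1  -0.94 -0.41 -0.83 -2.52]
62 {'s': 0.16, 'back': 0.09, 'up': 0.06} [ 0.285 -0.12   0.254] [ 0.063 -0.112  0.37 ] None
62 {'s': 0.1, 'back': 0.09} [ 0.294 -0.179  0.194] [ 0.073 -0.171  0.31 ] None
62 {'s': 0.1} [ 0.374 -0.182  0.153] [ 0.152 -0.174  0.268] None
62 {'s': 0.02} [ 0.387 -0.261  0.153] [ 0.165 -0.253  0.268] [-0.65 -1.03 -0.89 -0.73 -0.86 -2.2 ]
[-0.05 -0.37 -0.19 -0.   -1.75 -1.36]
```

The near side is out of reach, so I check the far side. There the slanted tool passes above the used stand.

```bash
cat >> h.py <<'E'
def push(s,tilt=57,lead=10,px=0,pz=-.033,back=0,up=0,sg=1):
    t,l=np.deg2rad([tilt,lead]); Z=np.array([0,0,1.])
    u=-np.sin(t)*XS-np.cos(t)*Z
    z=np.cos(l)*u-np.sin(l)*D; x=(np.cos(l)*D+np.sin(l)*u)*sg
    tip=ROOT+s*D+px*XS+(pz+up)*Z
    return tip-(.011+back)*z, np.c_[x,np.cross(z,x),z]
E
python3 - <<'E'
from h import *
P=np.load("top.npz")["P"]; x,y,z=P[...,0],P[...,1],P[...,2]
with np.errstate(all='ignore'): m=(x>.48)&(x<.7)&(y<-.05)&(y>-.28)&(z>.16)&(z<.23)
print("used",P[m].min(0).round(3),P[m].max(0).round(3))
for sg in(1,-1):
 for t in(50,57):
  for a in(dict(s=.16,back=.09,up=.08),dict(s=.1,back=.09),dict(s=.1),dict(s=.02)):
    p,R=push(tilt=t,sg=sg,**a); q=r.inverse_kinematics(p,R); print(sg,t,p.round(3),(p-.2*R[:,2]).round(3),None if q is None else np.round(q,2))
E
```

```text
used [ 0.59  -0.207  0.16 ] [ 0.651 -0.099  0.21 ]
1 50 [ 0.447 -0.094  0.291] [ 0.59  -0.036  0.418] None
1 50 [ 0.456 -0.153  0.211] [ 0.6   -0.095  0.338] None
1 50 [ 0.392 -0.18   0.154] [ 0.535 -0.121  0.281] None
1 50 [ 0.404 -0.259  0.154] [ 0.548 -0.2    0.281] [ 0.04  0.28 -0.14  0.29 -2.   -2.94]
1 57 [ 0.454 -0.093  0.282] [ 0.611 -0.033  0.389] None
1 57 [ 0.463 -0.152  0.202] [ 0.621 -0.092  0.309] None
1 57 [ 0.392 -0.179  0.153] [ 0.55  -0.119  0.261] None
1 57 [ 0.405 -0.258  0.153] [ 0.563 -0.198  0.261] [ 0.05  0.36 -0.1   0.31 -2.07 -2.93]
-1 50 [ 0.447 -0.094  0.291] [ 0.59  -0.036  0.418] [ 0.29  0.27  0.18  0.1  -2.35 -0.02]
-1 50 [ 0.456 -0.153  0.211] [ 0.6   -0.095  0.338] [ 0.2   0.33  0.07  0.17 -2.18  0.07]
-1 50 [ 0.392 -0.18   0.154] [ 0.535 -0.121  0.281] [ 0.18  0.21 -0.18  0.18 -2.05  0.07]
-1 50 [ 0.404 -0.259  0.154] [ 0.548 -0.2    0.281] [ 0.04  0.28 -0.14  0.29 -2.    0.2 ]
-1 57 [ 0.454 -0.093  0.282] [ 0.611 -0.033  0.389] [ 0.29  0.37  0.21  0.1  -2.42  0.01]
-1 57 [ 0.463 -0.152  0.202] [ 0.621 -0.092  0.309] [ 0.2   0.43  0.12  0.18 -2.25  0.09]
-1 57 [ 0.392 -0.179  0.153] [ 0.55  -0.119  0.261] [ 0.18  0.3  -0.14  0.19 -2.12  0.09]
-1 57 [ 0.405 -0.258  0.153] [ 0.563 -0.198  0.261] [ 0.05  0.36 -0.1   0.31 -2.07  0.21]
```

Run:
```python
from h import *
k=dict(tilt=55,sg=-1)
p=r.state()["tcp_pos"]; r.line_to(p+.11*D+[0,0,.03],rate=.2)
r.move_pose(*push(.16,back=.09,up=.08,**k))
r.line_to(*push(.102,back=.09,**k),rate=.15)
print(r.line_to(push(.102,**k)[0],rate=.1,threshold=5), r.state()["time"],r.state()["wrist_force"])
im,_=cloud("scene"); a=cv2.resize(im[180:330,180:380],(800,600)); save("s5",a)
```

```text
False 16.9417 [0.26020032 0.32745967 0.35489887]
```

View pics/s5.png

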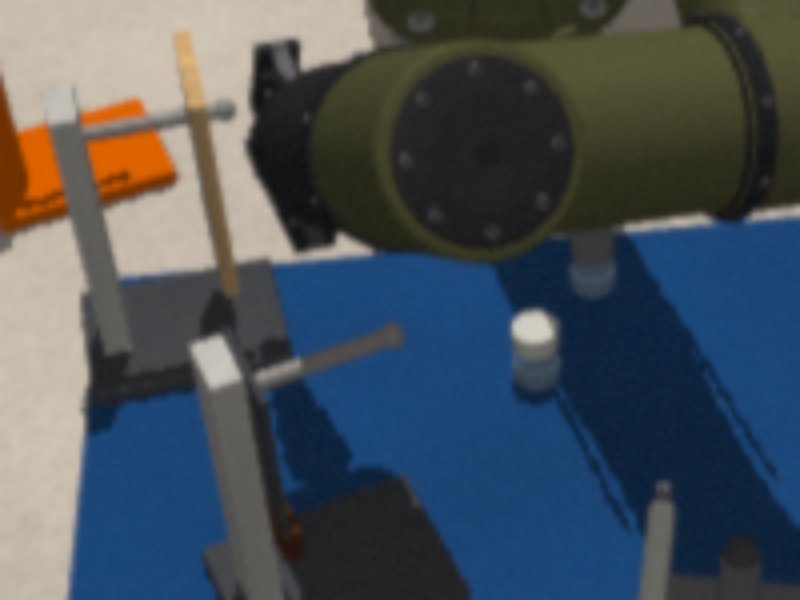

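The board hangs at (205,150), with the gripper just outside the ball at (280,140). Nothing is touched, so I push along the peg with force limits.

Run:
```python
from h import *
k=dict(tilt=55,sg=-1)
for s in(.08,.06,.04,.028,.014):
    t=r.line_to(push(s,**k)[0],rate=.03,threshold=4)
    print(s,t,((r.state()["tcp_pos"]-push(0,**k)[0])@D).round(4),r.state()["wrist_force"].round(2),round(r.state()["time"],1))
    if t: break
c,P=cloud("top"); save("t6",cv2.resize(c[200:320,360:520],(800,600)))
x=(P-ROOT)@XS; y=(P-ROOT)@D; z=P[...,2]
with np.errstate(all='ignore'): m=(abs(x)<.05)&(y>-.005)&(y<.07)&(z>.207)&(z<.222)
for a in(-.035,-.015,.005,.025):
    q=m&(x>a)&(x<a+.02)
    if q.sum(): print(a,q.sum(),y[q].min().round(4),y[q].max().round(4),np.median(z[q]).round(4))
```

```text
0.08 False 0.0801 [-0.23  0.14  0.16] 17.9
0.06 False 0.06 [ 0.35  0.47 -0.83] 18.7
0.04 False 0.04 [ 0.04  1.19 -0.36] 19.5
0.028 False 0.0279 [ 0.52  0.84 -0.19] 20.1
0.014 True 0.0187 [0.91 3.72 2.37] 20.4
-0.035 51 0.0007 0.0108 0.2109
-0.015 52 -0.0008 0.0117 0.2112
0.005 60 0.0003 0.0433 0.2119
0.025 56 -0.0002 0.0456 0.2138
```

View pics/t6.png

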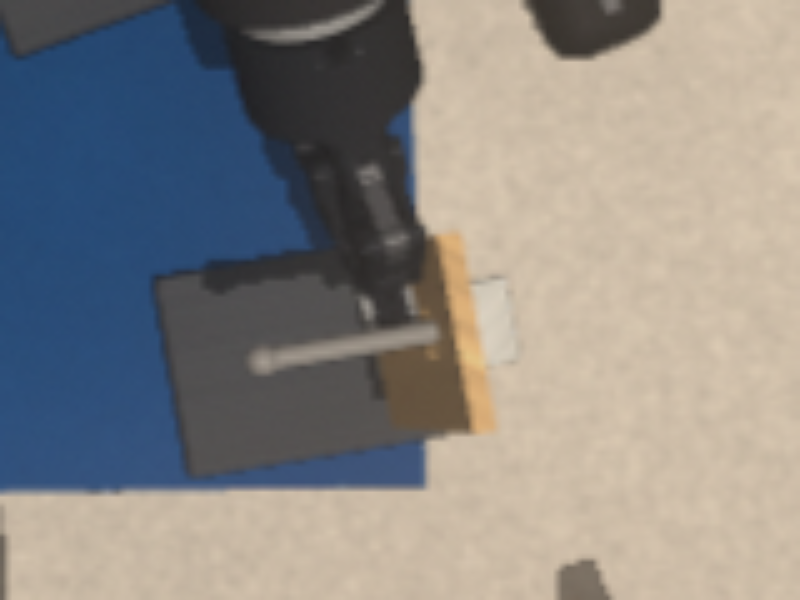

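The board lies flat against the post, at (460,330) with both ends level to it. I back off along the same path and check.

Run:
```python
from h import *
k=dict(tilt=55,sg=-1)
r.pause(.3); r.line_to(push(.04,**k)[0],rate=.03); r.line_to(push(.102,**k)[0],rate=.1)
r.line_to(push(.102,back=.09,**k)[0],rate=.15); r.line_to(push(.16,back=.09,up=.08,**k)[0],rate=.15); r.pause(.5)
c,P=cloud("top"); save("t7",cv2.resize(c[200:320,360:520],(800,600)))
x=(P-ROOT)@XS; y=(P-ROOT)@D; z=P[...,2]
with np.errstate(all='ignore'):
  m=(abs(x)<.05)&(y>-.005)&(y<.06)&(z>.207)&(z<.222); f=(abs(x)<.04)&(y>-.005)&(y<.06)&(z>.08)&(z<.2)
for a in(-.035,-.015,.005,.025):
    q=m&(x>a)&(x<a+.02); print(a,q.sum(),y[q].min().round(4),y[q].max().round(4),np.median(z[q]).round(4))
for b in(.08,.1,.12,.14):
    q=f&(z>b)&(z<b+.02); print(b,q.sum(),np.median(y[q]).round(4) if q.sum() else 0)
print(r.state()["time"],r.state()["wrist_force"].round(2))
```

```text
-0.035 51 0.0001 0.0113 0.2105
-0.015 52 -0.0021 0.0114 0.2111
0.005 50 -0.0045 0.0111 0.2122
0.025 37 -0.0002 0.011 0.2118
0.08 60 0.0106
0.1 60 0.0106
0.12 64 0.0106
0.14 71 0.0105
24.525 [-0.89  0.63 -0.33]
```

View pics/t7.png

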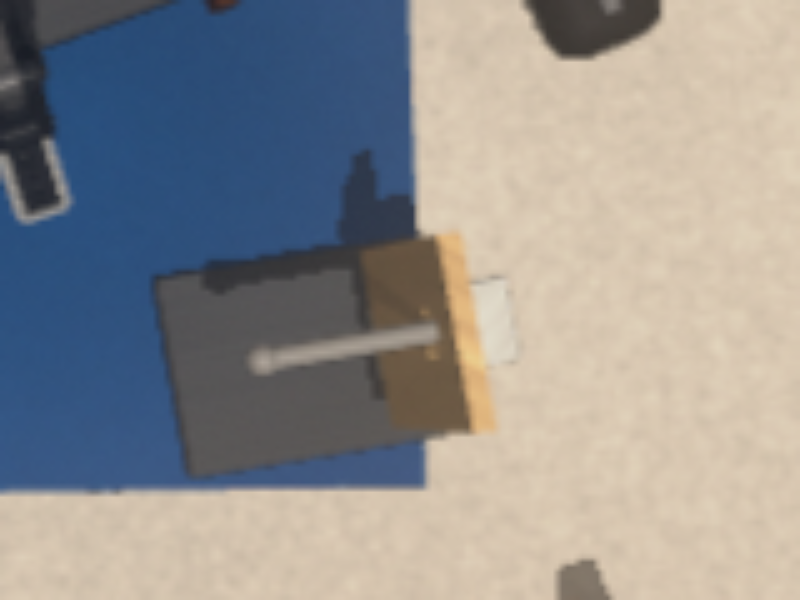

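The board hangs straight and flat at (460,330) with its front face about 10.5 mm from the post over the measured height. The gripper is clear.

```bash
python3 -c "
from bench import r
print(r.hand_in())"
```

```text
the job is handed in; nothing more can be done
None
```

The sanding board was hung on the empty peg, let go, then pushed back; it hung flat and straight against the post with the gripper clear, and I handed the job in at about 24.5 s (no verdict was returned).

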